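# Shut the parts case quietly

### The job

Shut the blue lid of the grey parts case on the electronics bench without letting it slam: tip the lid forward past upright with a finger, catch it on a finger as it falls, and lower it gently until it lies fully shut. Nothing is to be gripped or pressed hard, and everything else in and around the case stays where it is.

Things in the scene. Friction and masses are not known exactly. Their poses are not given: they have to be found in the camera images.
- case: Light grey open-topped parts case, fixed to the table: 180 mm deep (its x), 220 mm wide (its y), 90 mm high, walls 5 mm. Origin at the centre of its underside, z up; its +x side carries the lid hinge, its -x side is the front, where the lid comes down.
- lid (a joint): Hinge of the blue lid, rad: 0 = shut, level on the rim; 1.57 = upright; grows as it opens. At the start it leans back against its stop at 1.85 and stays there if left alone. Once past upright it falls shut by itself in roughly 1.5 to 2 s (slowly at first, then up to about 2 rad/s; lightly damped hinge). Lid about 0.25 kg: tipping it or carrying it at the lip takes 1 to 2 N.
- lid_hinge (a point): Middle of the hinge axis, on the rim of the case's +x side, 90 mm above the table, at the level of the lid's underside. The axis is parallel to the case's y.
- lid_lip (a point): Middle of the free edge of the lid's orange lip, on the underside (the face that is down when shut). The lid is a plate 5 mm thick, 220 mm wide; the lip, 160 mm wide, stands out along its free edge, which is 205 mm from the hinge axis. Shut, this edge lies 90 mm above the table and 25 mm out beyond the front wall.
- small_reel: White and steel solder reel, 50 mm diameter, 40 mm high, standing loose inside the case; origin at the centre of its underside. Leave it alone.
- solder_reel: White and steel solder reel, 62 mm diameter, 50 mm high, standing loose beside the case; origin at the centre of its underside. Leave it alone.
- meter: Beige hand multimeter lying on its back, 150 x 75 x 32 mm (along its x, y, z), loose; origin at the centre of its underside. Leave it alone.
- board: Green circuit board with parts on it, 100 x 70 mm, 22 mm high, loose; origin at the centre of its underside. Leave it alone.
- flux_jar: Amber jar with black cap, 44 mm diameter, 50 mm high, loose; origin at the centre of its underside. Leave it alone.
- screwdriver: Screwdriver with a yellow handle lying along its x, 170 mm long, loose. Leave it alone.
- pen_can: Black can with pens, 68 mm diameter, 100 mm high (pens to about 155 mm), loose; origin at the centre of its underside. Leave it alone.

How it is judged:
By the outcome, as a careful person would: the job done as asked, in the order asked, and still so for the second after the job is handed in, with the robot touching nothing.
It also fails if it takes over 48 s, if anything falls off the work surface, if the arm or the gripper's body presses on something with over 40 N, if the wrist force passes 120 N, or if a joint passes its speed limit or range.

### The arm

A 6-joint arm with a two-finger parallel gripper is mounted at the origin on the work surface. World frame = base frame: x ahead of the robot, y to its left, z up, the work surface at z = 0. Lengths are in mm, angles in rad, forces in N, time in s.
With the tool pointing down it reaches from about 275 to 825 mm from the base axis. Payload 4.9 kg.
Tool frame: the origin (TCP) lies at the very end of the fingers, on their centre line; the grasp point (between the pads) lies 19 mm behind it; z points along the fingers, y is the direction in which the jaws open and shut (so a half turn about z gives the same grasp; the last joint's range is limited). The gripper opens to 85 mm and grips with 20 to 120 N. Pads are 22 mm wide; open, the fingers measure 114 mm over their backs; the gripper's body (76 mm by 85 mm) begins 54 mm behind the grasp point. The pads swing forward as they close: fully open they stand 13 mm farther back than shut.
Start: joints at [-1.307, 0.326, -0.193, 1.052, 0, 1.437], TCP at [213.078, -507.066, 231.281] pointing down, gripper open.
Joint ranges: [-2.65, 2.65], [-0.97, 1.79], [-1.3, 1.35], [-1.93, 2.1], [-1.47, 1.37], [-3.14, 3.14]. Speed limits (rad/s): [2.57, 2.57, 3.14, 3.14, 3.14, 3.14].

### API

Orientations are given as [roll, pitch, yaw] about the fixed x, y, z axes, in that order (R = Rz(yaw) Ry(pitch) Rx(roll)).
In Python, from bench import bot, solve_ik, imaging gives the robot as it stands. Calls block until the motion is done:
- bot.move_ptp(position, orientation): joint-space move of the TCP to a pose.
- bot.movel(position, rot=None, max_speed=150, threshold=None): straight line of the TCP; rot=None keeps the orientation; max_speed is the mean speed in mm/s. With threshold (N) it stops when the force on the tool has changed by that much, and returns True; else False.
- bot.move_j(angles): joint-space move.
- bot.grip(opening, effort=None): opening from 0.0 (shut) to 1.0 (fully open); effort is the grip in N (None keeps the last); returns when the fingers have stopped.
- bot.dwell(seconds).
- solve_ik(position, orientation): joint angles nearest the present ones, or None.
- bot.get_state(): the state.
- imaging.capture(name): name is "side" or "top"; returns the picture (420x560x3 uint8, blue, green, red); there is no depth.
- imaging.camera_model(name): a dict with "K" (3x3 intrinsics, pixels), "k1" (the pictures are not rectified: a ray, as slopes to the right and down, at radius r is drawn at 1 + k1 r^2 times it, then the intrinsics apply), "position" and "rotation" of the camera in the world. Camera axes: x right, y up, looking along -z (the intrinsics and any distortion apply to the point x, -y, -z); pixel columns grow to the right and rows downward; lengths in mm; the calibration is good to about 2 mm. A picture is of the moment at which its call begins. camera_model takes no time and is no camera call.
A pose or a line that the arm cannot do raises bot.IKError and nothing moves.
- bot.sign_off(): hands the job in, once; it reports no verdict.
The state is a dict: "t": time; "qpos": joint angles; "joint_velocities": joint speeds; "effort": joint torques, N m; "tcp_pos": TCP position; "orientation": TCP orientation; "contact_force": force on the tool from outside, world axes, zero at the start; "wrist_torque": the same for the moment, N m; "opening": opening from 0.0 (shut) to 1.0 (fully open).
Only numpy, scipy, OpenCV 4.12 (cv2) and the standard library are available. Lean on these libraries where they do the work, as an engineer would, in place of code of your own. Each camera call takes 0.05 s, during which the arm holds its last target. There are 200 camera calls.

## Working session

There is one attempt and no reset: what is moved stays moved. The work goes in short steps, each a Python script; the robot and the scene stay as the last script left them, time stands still between calls to the robot, and variables do not carry over. Pictures are saved under pics/ and viewed, about 8 in all and at most 12, crops included, and the job is handed in when it is done.

```bash
ls; mkdir -p pics
python3 - <<'E'
from bench import bot, imaging
import cv2
for n in ("side","top"):
    cv2.imwrite(f"pics/{n}0.png",imaging.capture(n)); print(n,imaging.camera_model(n))
print(bot.get_state())
E
```

```text
pics
side {'K': array([[452.17688772,   0.        , 282.11283495],
       [  0.        , 452.17688772, 205.73429463],
       [  0.        ,   0.        ,   1.        ]]), 'k1': -0.09977361220412433, 'position': array([261.23003799, 804.51113804, 693.76142764]), 'rotation': array([ 0.94274534,  0.01360077, -2.73024613])}
top {'K': array([[473.85697033,   0.        , 276.76169016],
       [  0.        , 473.85697033, 208.66857402],
       [  0.        ,   0.        ,   1.        ]]), 'k1': 0.007678474316513868, 'position': array([ 449.78727824,   15.98587497, 1180.21338418]), 'rotation': array([ 0.11758343, -0.01539434, -1.56192519])}
{'t': 0.1, 'qpos': array([-1.30719987e+00,  3.26875611e-01, -1.93498701e-01,  1.05200762e+00,
        1.90680599e-05,  1.43659796e+00]), 'joint_velocities': array([-0.00081662, -0.00110187,  0.00172618,  0.00066186, -0.00070328,
        0.00070292]), 'effort': array([ 4.65209487e-04, -4.44237721e+01,  2.63039160e+01,  7.88917387e-03,
       -1.48585304e-04, -8.66195734e-06]), 'tcp_pos': array([ 212.93939373, -506.52939919,  230.57133584]), 'orientation': array([-3.14002386e+00, -2.31043959e-04,  3.97794633e-01]), 'contact_force': array([0.24245395, 0.24424294, 0.30653195]), 'wrist_torque': array([0.02949623, 0.00441458, 0.0185279 ]), 'opening': 0.9933308500032716}
```

View pics/side0.png

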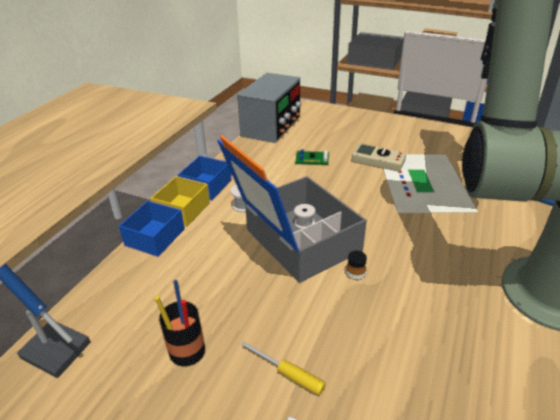

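View pics/top0.png

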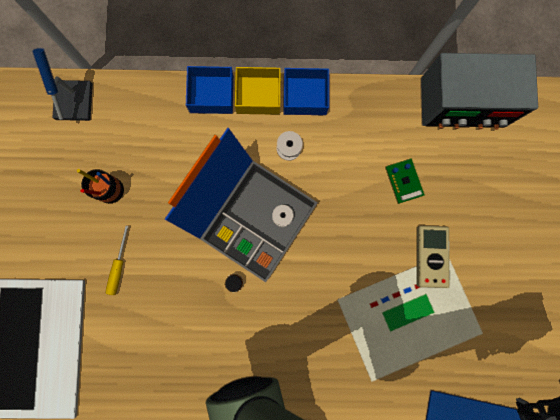

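The top view shows the case rim corners near (203,239), (266,281), (319,202) and (252,163). The orange lip edge runs from about (168,205) to (215,137), and the jar is at (235,283). The side view shows the lip at (240,158). Next I'll measure the lip with an orange mask and cross-check it against the front rim corners.

```bash
cat > h.py <<'E'
import numpy as np, cv2
from bench import bot, solve_ik, imaging
from scipy.spatial.transform import Rotation as R
def cam(n):
    m=imaging.camera_model(n); return m,R.from_euler('xyz',m["rotation"]).as_matrix()
def ray(n,uv):
    m,Rm=cam(n); K=m["K"]; d=(np.array(uv,float)-K[:2,2])/[K[0,0],K[1,1]]; s=d.copy()
    for _ in range(20): s=d/(1+m["k1"]*(s@s))
    v=Rm@[s[0],-s[1],-1]; return m["position"],v
def onz(n,uv,z):
    p,v=ray(n,uv); return p+v*(z-p[2])/v[2]
def proj(n,P):
    m,Rm=cam(n); c=Rm.T@(np.array(P)-m["position"]); s=np.array([c[0],-c[1]])/-c[2]
    s=s*(1+m["k1"]*(s@s)); return s*[m["K"][0,0],m["K"][1,1]]+m["K"][:2,2]
def orange(im,box):
    h=cv2.cvtColor(im,cv2.COLOR_BGR2HSV); m=cv2.inRange(h,(4,150,90),(16,255,255))
    k=np.zeros_like(m); x0,y0,x1,y1=box; k[y0:y1,x0:x1]=m[y0:y1,x0:x1]
    c=max(cv2.findContours(k,cv2.RETR_EXTERNAL,cv2.CHAIN_APPROX_NONE)[0],key=cv2.contourArea)
    return c[:,0]
E
python3 - <<'E'
from h import *
for n,b in (("top",(150,120,235,230)),("side",(205,120,285,200))):
    im=cv2.imread(f"pics/{n}0.png"); c=orange(im,b)
    e=cv2.approxPolyDP(c.reshape(-1,1,2),3,True)[:,0]; print(n,e.tolist(), cv2.boxPoints(cv2.minAreaRect(c)).round(1).tolist())
im=cv2.imread("pics/top0.png"); C=np.float32([[203,239],[266,281],[319,202],[252,163]]).reshape(-1,1,2)
for p in C[:,0]: print("rim",p,onz("top",p,90).round(1))
for nm,p,z in (("jar",(235,282),50),("reel",(290,145),50)): print(nm,onz("top",p,z).round(1))
a=cv2.resize(im[110:300,150:330],None,fx=4,fy=4)[:,:,:]; b=cv2.imread("pics/side0.png")[125:285,215:385]
cv2.imwrite("pics/crop.png",cv2.resize(im[115:290,155:330],None,fx=3.4,fy=3.4,interpolation=cv2.INTER_CUBIC))
E
```

```text
top [[216, 135], [169, 204], [176, 204], [219, 141]] [[166.60000610351562, 202.3000030517578], [213.89999389648438, 133.60000610351562], [221.1999969482422, 138.60000610351562], [173.89999389648438, 207.39999389648438]]
side [[220, 136], [225, 146], [266, 178], [259, 165]] [[217.0, 139.5], [221.6999969482422, 133.89999389648438], [269.5, 173.8000030517578], [264.8999938964844, 179.39999389648438]]
rim [203. 239.] [506.9 168.9  90. ]
rim [266. 281.] [412.8  23.4  90. ]
rim [319. 202.] [595.4 -97.7  90. ]
rim [252. 163.] [685.8  59.3  90. ]
jar [408.5  96.6  50. ]
reel [740.3 -31.2  50. ]
```

View pics/crop.png

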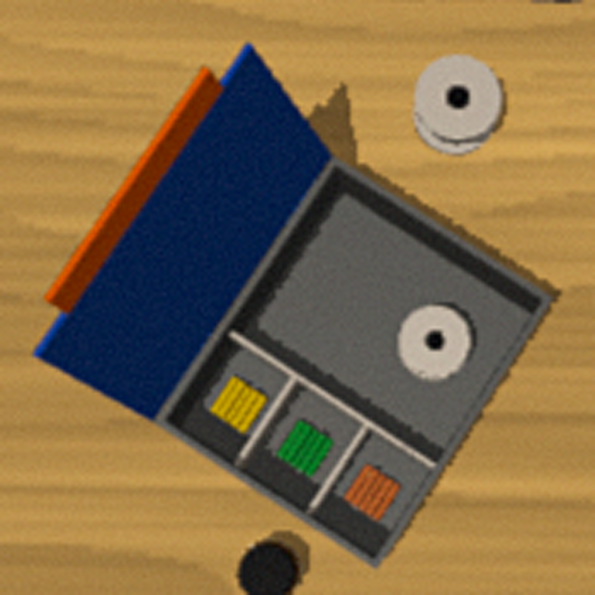

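The front rim edge measures 219 mm (220 expected), and the depth comes out at about 173 mm because the lid hides part of it. The jar stands clear of the front. Now I'll check the lip and solve IK along the plan: both open fingers straddle the lip, the rear one tips the lid, and the front one catches and lowers it.

```bash
cat >> h.py <<'E'
F1=onz("top",(265.3,281.2),90); F2=onz("top",(318.8,200.9),90)
ey=(F1-F2)/np.linalg.norm(F1-F2); ex=np.array([ey[1],-ey[0],0]); ez=np.array([0,0,1.])
FM=(F1+F2)/2; H=FM+180*ex
def lip(th,y=0): return H+205*(-np.cos(th)*ex+np.sin(th)*ez)+y*ey
def pose(th,psi,g,d,y=0,sgn=1):
    """front finger's inner face touches lip edge of lid angle th, d behind finger tip; tool axis at angle psi"""
    tz=np.cos(psi)*ex-np.sin(psi)*ez          # along fingers, towards hinge
    f=-(np.sin(psi)*ex+np.cos(psi)*ez)        # towards front finger
    ty=sgn*f; M=np.c_[np.cross(ty,tz),ty,tz]
    return lip(th,y)-f*g/2+d*tz, R.from_matrix(M).as_euler('xyz')
E
python3 - <<'E'
from h import *
print("yaw",np.arctan2(ex[1],ex[0]),"H",H,"len",np.linalg.norm(F1-F2))
for n,ps in (("top",[(168,204),(215,135)]),("side",[(220,136),(259,165),(225,146),(266,178)])):
    for p in ps: print(n,p,onz(n,p,287).round(0))
for y in(80,-80): print("pred",lip(1.85,y).round(0),proj("top",lip(1.85,y)).round(1),proj("side",lip(1.85,y)).round(1))
bot_q=None
for sgn in (1,-1):
  for y in (0,):
    for th,psi in ((1.85,1.85),(1.7,1.57),(1.3,1.5),(1,1.3),(.7,1.05),(.4,.85),(0,.6),(0,.45)):
        p,o=pose(th,psi,60,18,y,sgn); q=solve_ik(p,o)
        print(sgn,th,psi,p.round(0),None if q is None else np.round(q,2))
E
```

```text
yaw 0.988738407093514 H [604.09999071 114.22150858  90.        ] len 222.21885088236112
top (168, 204) [562. 209. 287.]
top (215, 135) [697. 124. 287.]
side (220, 136) [696. 126. 287.]
side (259, 165) [576. 197. 287.]
side (225, 146) [667. 159. 287.]
side (266, 178) [547. 231. 287.]
pred [568. 205. 287.] [170.1 200.8] [261.1 168.1]
pred [702. 117. 287.] [218.3 132.6] [219.7 133.5]
1 1.85 1.85 [648. 181. 261.] [ 0.25  0.76  0.57  1.59 -0.19 -2.29]
1 1.7 1.57 [635. 161. 275.] [ 0.14  0.51  0.2   1.26  0.   -2.42]
1 1.3 1.5 [591.  94. 272.] [ 0.01  0.36 -0.04  1.13  0.06 -2.55]
1 1 1.3 [562.  50. 253.] [-0.18  0.24 -0.29  0.94  0.25 -2.72]
1 0.7 1.05 [537.  12. 221.] [-0.4   0.2  -0.5   0.77  0.51 -2.94]
1 0.4 0.85 [519. -15. 176.] [-0.58  0.29 -0.63  0.65  0.72  3.14]
1 0 0.6 [509. -30. 105.] [-0.74  0.54 -0.69  0.57  0.95  2.87]
1 0 0.45 [507. -33. 109.] [-0.8   0.65 -0.65  0.69  1.07  2.67]
-1 1.85 1.85 [648. 181. 261.] [ 0.25  0.76  0.57  1.59 -0.19  0.85]
-1 1.7 1.57 [635. 161. 275.] [0.14 0.51 0.2  1.26 0.   0.72]
-1 1.3 1.5 [591.  94. 272.] [ 0.01  0.36 -0.04  1.13  0.06  0.59]
-1 1 1.3 [562.  50. 253.] [-0.18  0.24 -0.29  0.94  0.25  0.42]
-1 0.7 1.05 [537.  12. 221.] [-0.4   0.2  -0.5   0.77  0.51  0.21]
-1 0.4 0.85 [519. -15. 176.] [-0.58  0.29 -0.63  0.65  0.72 -0.  ]
-1 0 0.6 [509. -30. 105.] [-0.74  0.54 -0.69  0.57  0.95 -0.28]
-1 0 0.45 [507. -33. 109.] [-0.8   0.65 -0.65  0.69  1.07 -0.47]
```

The lip prediction matches both views to about 5 mm, and the whole path has IK. I'll move above the lip and insert the straddle with a force guard.

Run:
```python
from h import *
psi=1.7; g=60
p,o=pose(1.85,psi,g,22,0,-1); f=-(np.sin(psi)*ex+np.cos(psi)*ez); p=p+f*g/2-f*3
tz=R.from_euler('xyz',o).apply([0,0,1])
bot.grip(0.7)
s=bot.get_state(); bot.movel(s["tcp_pos"]+[0,0,150],max_speed=150)
bot.move_ptp(p-tz*90,o)
cv2.imwrite("pics/side1.png",imaging.capture("side"))
print(bot.movel(p,max_speed=60,threshold=2))
cv2.imwrite("pics/side2.png",imaging.capture("side"));t=imaging.capture("top"); cv2.imwrite("pics/top2.png",t)
a=cv2.imread("pics/side2.png")[80:290,180:400]; b=t[100:310,140:360]
cv2.imwrite("pics/c2.png",cv2.resize(np.hstack([a,b]),None,fx=1.8,fy=1.8))
s=bot.get_state(); print(p,s["tcp_pos"],s["t"],s["contact_force"],s["opening"])
```

```text
False
[635.23552906 161.53178111 264.8582573 ] [635.43484973 161.59603578 265.18487705] 6.2667 [-0.32758569 -0.2345593  -0.0464245 ] 0.6979715521143464
```

View pics/c2.png

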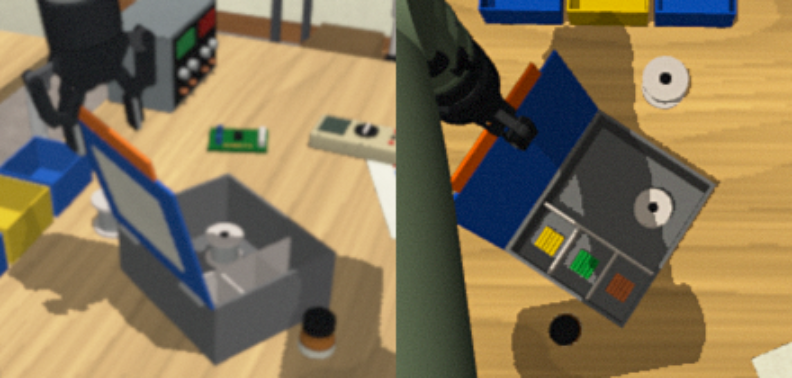

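The picture seems to show both fingers near the far end of the lip. I'll compare against the projected fingertips.

Run:
```python
from h import *
s=bot.get_state(); M=R.from_euler('xyz',s["orientation"]).as_matrix(); T=s["tcp_pos"]
im=cv2.imread("pics/side2.png"); tp=cv2.imread("pics/top2.png")
for nm,P,c in (("tcp",T,(0,0,255)),("front",T-30*M[:,1],(0,255,0)),("back",T+30*M[:,1],(255,0,255)),("lipmid",lip(1.85),(0,255,255)),("lip+",lip(1.85,80),(255,255,0)),("lip-",lip(1.85,-80),(255,255,255))):
    for n,I in(("side",im),("top",tp)):
        u=proj(n,P); cv2.circle(I,tuple(int(v) for v in u.round()),1,c,-1)
    print(nm,P.round(0),proj("side",P).round(0),proj("top",P).round(0))
cv2.imwrite("pics/c3.png",cv2.resize(np.hstack([im[80:200,190:310],tp[100:220,140:260]]),None,fx=3.3,fy=3.3))
```

```text
tcp [635. 162. 265.] [240. 160.] [196. 169.]
front [619. 137. 269.] [253. 154.] [208. 177.]
back [652. 186. 261.] [226. 166.] [184. 161.]
lipmid [635. 161. 287.] [239. 150.] [194. 166.]
lip+ [568. 205. 287.] [261. 168.] [170. 201.]
lip- [702. 117. 287.] [220. 134.] [218. 133.]
```

View pics/c3.png

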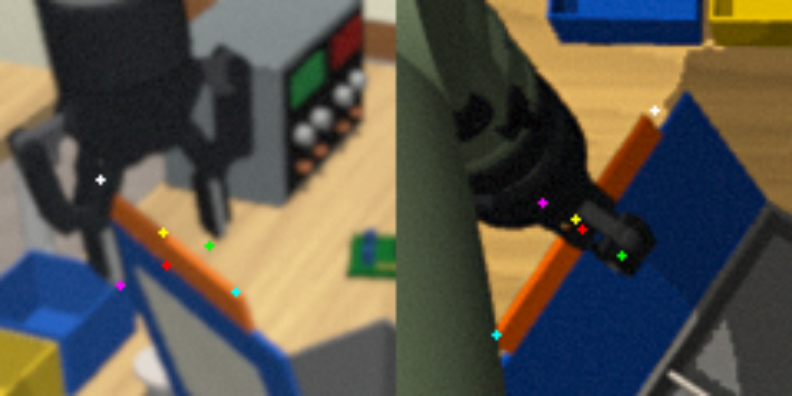

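The tips sit where they project, about 5 mm short in depth, with the lip between them. Next is tipping with the rear finger, letting the lid fall onto the front finger.

Run:
```python
from h import *
def back(th,psi,g=60,d=27):
    p,o=pose(th,psi,g,d,0,-1); f=-(np.sin(psi)*ex+np.cos(psi)*ez); return p+f*(g-5),o
for th,psi,v in ((1.8,1.7,40),(1.62,1.6,60),(1.46,1.5,60)):
    p,o=back(th,psi); bot.movel(p,o,max_speed=v); s=bot.get_state(); print(th,s["t"],(s["contact_force"]@ex).round(2),s["contact_force"].round(2),s["tcp_pos"].round(0))
for i in range(4):
    bot.dwell(.3); print(bot.get_state()["contact_force"].round(2))
a=imaging.capture("side");b=imaging.capture("top")
cv2.imwrite("pics/c4.png",cv2.resize(np.hstack([a[80:290,180:400],b[100:310,140:360]]),None,fx=1.8,fy=1.8))
print(bot.get_state()["t"])
```

```text
1.8 7.375 0.58 [0.34 0.47 0.06] [614. 130. 266.]
1.62 8.0917 0.41 [-0.16  0.59 -0.48] [596. 101. 269.]
1.46 8.7417 -0.25 [ 0.21 -0.44 -0.15] [579.  76. 265.]
[ 0.63 -0.51  0.46]
[-0.13 -0.64 -0.25]
[ 0.41 -0.36 -0.36]
[-0.92 -1.61 -0.79]
10.0417
```

View pics/c4.png

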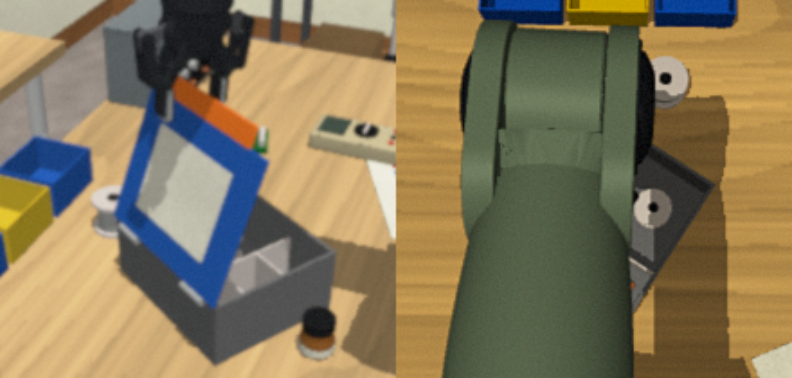

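The lid is past upright and now rests on the front finger, with about 1.9 N along the front direction. Now I'll lower it, tilting the tool to follow.

Run:
```python
from h import *
for th,psi,d,v in ((1.1,1.4,27,40),(.9,1.25,27,45),(.7,1.08,27,45),(.5,.93,26,45),(.34,.8,25,40),(.2,.7,23,35)):
    p,o=pose(th,psi,60,d,0,-1); r=bot.movel(p,o,max_speed=v,threshold=8); s=bot.get_state(); print(th,r,round(s["t"],2),s["contact_force"].round(2),s["tcp_pos"].round(0))
    if r: break
a=imaging.capture("side");b=imaging.capture("top")
cv2.imwrite("pics/c5.png",cv2.resize(np.hstack([a[80:290,180:400],b[100:310,140:360]]),None,fx=1.8,fy=1.8))
```

```text
1.1 False 10.67 [-0.25 -0.96 -0.1 ] [572.  65. 251.]
0.9 False 11.61 [-1.26 -0.46  0.6 ] [555.  39. 235.]
0.7 False 12.53 [-1.35 -0.2   0.3 ] [540.  16. 213.]
0.5 False 13.47 [-1.1  -0.38 -0.89] [527.  -3. 186.]
0.34 False 14.31 [-2.43 -0.96 -0.89] [519. -15. 161.]
0.2 False 15.16 [-2.81 -1.01 -1.43] [514. -23. 139.]
```

View pics/c5.png

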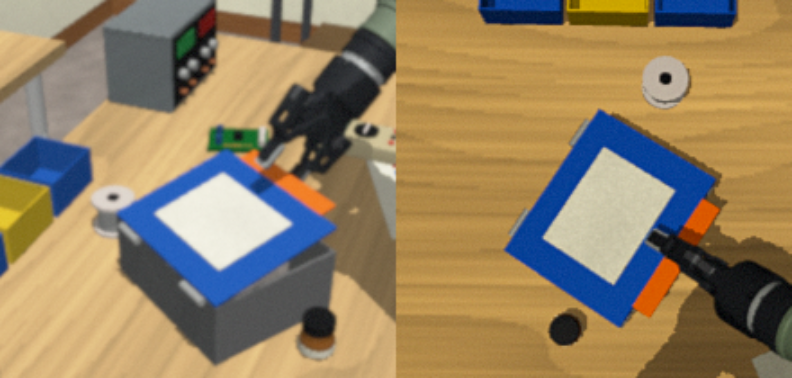

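The lid is held nearly shut on the lower finger, and the case gap is still visible at the front. I'll finish lowering, then drop the finger clear, back out to the front and rise.

Run:
```python
from h import *
for th,psi,d,v in ((.1,.64,20,25),(.03,.6,19,20),(-.03,.6,18,15),(-.07,.6,17,20)):
    p,o=pose(th,psi,60,d,0,-1); r=bot.movel(p,o,max_speed=v,threshold=6); s=bot.get_state(); print(th,r,round(s["t"],2),s["contact_force"].round(2),s["tcp_pos"].round(0),p.round(0))
    if r: break
a=imaging.capture("side");b=imaging.capture("top")
cv2.imwrite("pics/c6.png",cv2.resize(np.hstack([a[100:270,220:390],b[140:310,190:360]]),None,fx=2.3,fy=2.3))
```

```text
0.1 False 16.1 [-2.21 -1.19 -1.57] [510. -28. 122.] [511. -28. 123.]
0.03 False 16.88 [-0.66 -0.86 -0.37] [509. -30. 110.] [509. -30. 110.]
-0.03 False 17.82 [ 0.84 -0.61  0.66] [509. -30.  99.] [509. -30.  98.]
-0.07 False 18.35 [-0.23  0.65  0.1 ] [509. -31.  91.] [509. -31.  91.]
```

View pics/c6.png

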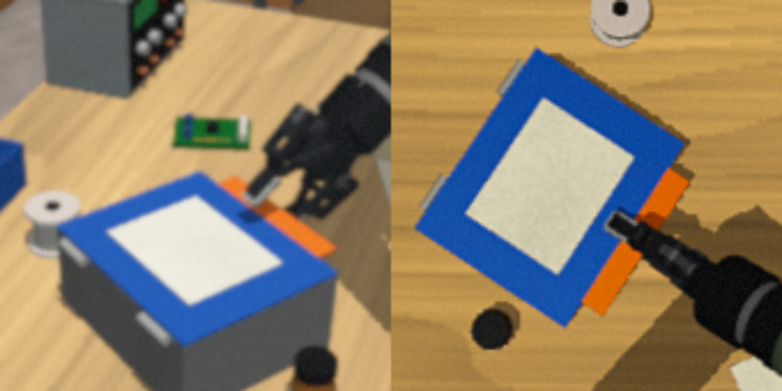

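The lid is shut, the force has dropped to zero, and the finger is clear below the lip. Now I retract.

Run:
```python
from h import *
s=bot.get_state(); p=s["tcp_pos"]
print(bot.movel(p-70*ex,max_speed=70,threshold=5)); print(bot.get_state()["contact_force"])
bot.movel(p-90*ex+[0,0,150],max_speed=120)
bot.dwell(.5)
a=imaging.capture("side");b=imaging.capture("top"); cv2.imwrite("pics/c7.png",cv2.resize(np.hstack([a[100:380,140:420],b[100:380,80:360]]),None,fx=1.4,fy=1.4))
h=[cv2.inRange(cv2.cvtColor(b,cv2.COLOR_BGR2HSV),(4,150,90),(16,255,255))]
c=orange(b,(250,180,340,310)); bx=cv2.boxPoints(cv2.minAreaRect(c)); print(bx.tolist(),[onz("top",q,90).round(0).tolist() for q in bx],lip(0,80),lip(0,-80),bot.get_state()["t"])
```

```text
False
[ 0.35404296  0.0961772  -0.04211656]
[[272.0877990722656, 271.4097595214844], [310.6414489746094, 211.8268280029297], [320.5926818847656, 218.26583862304688], [282.0390319824219, 277.8487548828125]] [[435.0, 10.0, 90.0], [572.0, -78.0, 90.0], [557.0, -101.0, 90.0], [420.0, -13.0, 90.0]] [424.57579314 -13.04224307  90.        ] [ 558.22908757 -101.00130676   90.        ] 21.6083
```

View pics/c7.png

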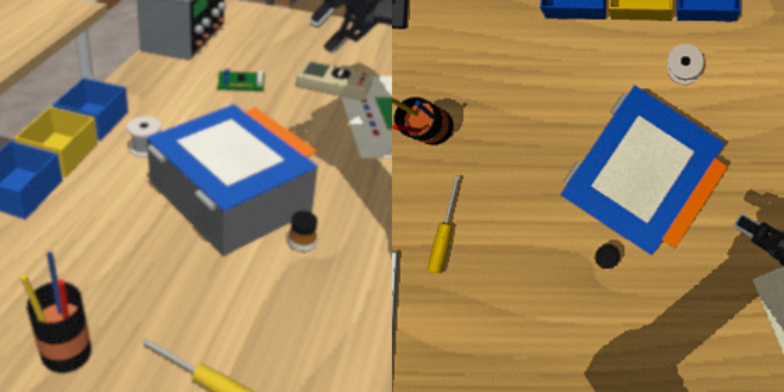

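The lid lies flat on the rim. The lip's free edge measures at the predicted shut position within about 5 mm, and the loose parts in view look unmoved.

```bash
python3 -c "
from bench import bot; print(bot.sign_off())"
```

```text
the job is handed in; nothing more can be done
None
```

The lid is shut and the job is handed in, at about 22 s of the 48 s allowed.

**What I did:** I put the open fingers on either side of the lip. The rear finger tipped the lid past upright, and the front finger caught it after a short drop. I then lowered the lid over about 8 s with the tool tilting to follow it, dropped the finger clear below the lip and backed out to the front.

**Last checks:**
- **Forces:** force readings after each move and pause were about 3 N or less, and fell to noise level once the lid rested on the rim.
- **Lid position:** the final pictures show the lid flat on the rim. The lip's free edge measured within about 5 mm of where it should lie when shut.
- **Other objects:** the solder reel, jar, board, meter, pen can and screwdriver look unmoved. I compared them by eye only. The small reel inside the case is hidden under the lid, so I couldn't check it at the end.

**Disagreements:**
- The case depth first measured about 173 mm instead of 180 mm because the lid hid part of the rim, so I used the 180 mm given.
- The front edge measured 222 mm on the corners I used, against 220 mm given.
- The fingertips sat about 5 mm higher than the nominal tool point, so I set the fingers deeper for tipping and lowering.

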